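Fit the crank on the book press and nip the book

TASK

The crank of the bench book press sits loose on the round nose of the spindle, out of step with the splines. Swing it round until it drops into the splines and press its hub down fully home on the collar, then push its handle round clockwise (seen from above) until the platen grips the book firmly. Let go, and leave the book and the other things on the desk where they are.

Things in the scene. Friction and masses are not known exactly. Their poses are not given: they have to be found in the camera images.
- press: Fixed frame of a grey A5 bench book press, 200 x 300 mm along its own x and y: base plate, two steel columns 260 mm apart along y, and a crosshead 306 x 56 mm whose top is 154 mm above the desk, a nut at each end up to 173 mm. Origin: on the desk, below the spindle's axis.
- collar (a point): Centre of the top face of the spindle's steel collar (46 mm across), on the spindle's upright axis, 172 mm above the desk. It turns with the spindle (z up, x along one of the splines) but never rises or sinks. The crank's hub is home when its underside lies on this collar.
- spline_top (a point): On the spindle's axis, 20 mm above the collar, at the top of its six splines: 26 mm across the crests, each 5 mm wide, one along x, the rest every 60 degrees. Above them a plain round nose, 16 mm across, 12 mm high. Sprung balls in the splines, 7 mm below this point, hold a hub up until it is pressed over them.
- spindle (a joint): Spindle angle in rad, 0 to 6, growing clockwise seen from above; that lowers the platen 3.2 mm per rad. Starts at 0.05 to 0.47. Takes 0.3 Nm (about 3 N at the crank's handle) and stays where left. With the platen on the book the effort climbs smoothly, to about 5.5 N after 25 degrees and 7 N after 40; the crank springs back a little if let go after a hard push.
- crank: Loose aluminium ball crank, 0.32 kg, balanced. Origin: centre of the hub's underside, z up, x to the handle. Hub 46 mm across, 38 high, six grooves in its bore, one along x. Starts on the spline tops, 20 mm above the collar, 8 to 52 degrees of clockwise turn before its grooves meet the splines (window 4 degrees each way). It then falls 5 mm on to the sprung balls; pressed, it goes home.
- crank_hub_top (a point): Centre of the crank hub's flat top face (40 mm across, with a 10 mm hole), 38 mm above the crank's origin; the place to press. Once the crank has dropped into the splines, 12 to 18 N straight down takes it over the sprung balls and the remaining 15 mm down to the collar.
- crank_handle (a point): Middle of the crank's upright black handle, 24 mm across, 50 mm high (32 to 82 mm above the crank's origin), 105 mm from the hub's axis, on a 26 mm boss at the end of a flat arm 16 mm wide, 20 to 30 mm above the origin. It starts 125 to 145 degrees round from the press's x towards its y. A 40 mm ball balances it 58 mm beyond the hub.
- platen: The press's moving platen, 160 x 220 mm, guided on the columns, with a springy 9 mm cork facing under it. Origin: centre of the facing's underside (unloaded); z up. It starts 2.5 to 4 mm above the book and moves straight down as the spindle turns clockwise; the facing gives about 1 mm per 60 N.
- book: A closed dark blue bound book, 148 x 210 x 28 mm, 0.45 kg, lying loose on the press's bed below the platen. Origin: centre of its underside, 33 mm above the desk.
- paperbacks: Two loose paperbacks in a pile, 130 x 190 x 38 mm, to the right. Origin: centre of the underside. Not part of the job.
- tumbler: A loose glass tumbler, 72 mm across, 95 mm high, to the right. Origin: centre of the underside. Not part of the job.
- bone_folder: A loose flat ivory-coloured bone folder, 161 x 22 x 5 mm, to the left. Origin: on its underside, along x from the butt (-75 mm) to the round tip (+86 mm). Not part of the job.
Mind the look-alikes: they are no part of the job. There is more than one size of the crank; the one meant has the size given above.

How it is judged:
On the way:
1. the crank is in the splines with its hub pressed fully home on the collar, before the platen bears on the book (z of crank in the frame of collar below 0.003 m and horizontal distance between crank and collar below 0.003 m and angle between crank's own z axis and vertical below 0.06 rad and contact force between platen and book below 2 N), for 0.2 s.
At the end, for the whole second after the job is handed in: The crank is home on the splines (underside within 3 mm of the collar and of its axis, tilted under 3.4 degrees) and at rest, the platen holds the book with more than 30 N, and the book is within 10 mm of where it lay (z of crank in the frame of collar below 0.003 m and horizontal distance between crank and collar below 0.003 m and angle between crank's own z axis and vertical below 0.06 rad and contact force between platen and book above 30 N and distance of book from where it was at the start of the episode below 0.01 m and linear speed of crank below 0.02 m/s and angular speed of crank below 0.1 rad/s); the robot touches nothing.
It fails at once if the paperbacks pushed more than 20 mm (distance of paperbacks from where it was at the start of the episode above 0.02 m).
It fails at once if the tumbler pushed more than 20 mm (distance of tumbler from where it was at the start of the episode above 0.02 m).
It fails at once if the bone folder pushed more than 20 mm (distance of bone_folder from where it was at the start of the episode above 0.02 m).
It also fails if it takes over 72 s, if anything falls off the work surface, if the arm or the gripper's body presses on something with over 40 N, if the wrist force passes 120 N, or if a joint passes its speed limit or range.

ROBOT

A 6-joint arm with a two-finger parallel gripper is mounted at the origin on the work surface. World frame = base frame: x ahead of the robot, y to its left, z up, the work surface at z = 0. Lengths are in m, angles in rad, forces in N, time in s.
With the tool pointing down it reaches from about 0.35 to 0.8 m from the base axis. Payload 7.3 kg.
Tool frame: the origin (TCP) lies between the finger pads; the fingertips stand 25 mm ahead of it and the grasp point (between the pads) lies 6 mm ahead of it (r.tip_extent is the distance from the TCP to the fingertips, in m); z points along the fingers, y is the line along which they close (so a half turn about z gives the same grasp; the last joint's range is limited). The gripper opens to 85 mm and grips with 20 to 120 N. Pads are 22 mm wide; open, the fingers measure 114 mm over their backs; the gripper's body (76 mm by 85 mm) begins 54 mm behind the grasp point. The pads swing forward as they close: fully open they stand 13 mm farther back than shut.
Start: joints at [1.049, 0.342, 1.524, -0, 1.275, -0.146], TCP at [0.193, 0.488, 0.256] pointing down, gripper open.
Joint ranges: [-2.53, 2.53], [-0.77, 2.02], [0.04, 2.7], [-1, 4.14], [0.28, 2.66], [-3.11, 3.11]. Speed limits (rad/s): [2.57, 2.57, 3.14, 3.14, 3.14, 3.14].

INTERFACE

Orientations are given as a unit quaternion [x, y, z, w].
In Python, from workcell import r, command_gripper, optics gives the robot as it stands. The module is installed in compiled form; this text tells all that it offers. Calls block until the motion is done:
- r.reach(position, orientation): joint-space move of the TCP to a pose.
- r.move_straight(position, orientation=None, speed=0.15, max_force=None): straight line of the TCP; orientation=None keeps the orientation; speed is the mean speed in m/s. With max_force (N) it stops when the force on the tool has changed by that much, and returns True; else False.
- r.movej(angles): joint-space move.
- command_gripper(opening, force=None): finger opening in m; force is the grip in N (None keeps the last); returns when the fingers have stopped.
- r.hold(seconds).
- r.solve_ik(position, orientation): joint angles nearest the present ones, or None.
- r.read_state(): the state.
- optics.get_image(name): name is "scene" or "top" or "wrist"; returns (picture, depth): 384x512x3 uint8, red, green, blue; 384x512 float32, m along the optical axis (not along the pixel's ray), 0 where there is no reading.
- optics.camera_model(name): a dict with "K" (3x3 intrinsics, pixels), "k1" (the pictures are not rectified: a ray, as slopes to the right and down, at radius r is drawn at 1 + k1 r^2 times it, then the intrinsics apply), "R" (3x3) and "t" (3): a world point X has camera coordinates R X + t; the wrist camera has in their place "tool_from_camera" (4x4, takes a point from camera to tool coordinates, whose origin is the TCP and whose axes are the flange's). Camera axes: x right, y down, z forward; pixel columns grow to the right and rows downward; lengths in m; the calibration is good to about 2 mm. A picture is of the moment at which its call begins: read the wrist's pose just before it. camera_model takes no time and is no camera call.
A pose or a line that the arm cannot do raises r.PlanningError and nothing moves.
- r.finish_job(): hands the job in; it is judged then, once.
The state is a dict: "time_s": time; "joint_positions": joint angles; "dq": joint speeds; "tau": joint torques, N m; "eef_pos": TCP position; "eef_rot": TCP orientation; "contact_force": force on the tool from outside, world axes, zero at the start; "torque": the same for the moment, N m; "grip_width": finger opening in m; "grip_force": force on a finger pad.
Only numpy, scipy, OpenCV 4.12 (cv2) and the standard library are available. Lean on these libraries where they do the work, as an engineer would, in place of code of your own. Each camera call takes 0.05 s, during which the arm holds its last target. There are 200 camera calls.

## Working session

There is one attempt and no reset: what is moved stays moved. The work goes in short steps, each a Python script; the robot and the scene stay as the last script left them, time stands still between calls to the robot, and variables do not carry over. Pictures are saved under pics/ and viewed, at most 10 in all, crops included, and the job is handed in when it is done.

```bash
mkdir -p pics
cat > h.py <<'E'
import numpy as np, cv2
from workcell import r, command_gripper, optics
def snap(name):
    s=r.read_state(); im,d=optics.get_image(name); return s,im,d
def pix2world(name,uv,d,s=None):
    "pixels (N,2), depths -> world"
    m=optics.camera_model(name);K=np.array(m["K"]);uv=np.atleast_2d(uv).astype(float)
    p=np.c_[(uv[:,0]-K[0,2])/K[0,0],(uv[:,1]-K[1,2])/K[1,1]];q=p.copy()
    for _ in range(8): q=p/(1+m["k1"]*(q**2).sum(1,keepdims=True))
    ray=np.c_[q,np.ones(len(q))]
    return rays(name,m,ray,d,s)
def rays(name,m,ray,d,s):
    X=ray*np.atleast_1d(d)[:,None]
    if name=="wrist":
        from scipy.spatial.transform import Rotation as Ro
        T=np.array(m["tool_from_camera"]);X=X@T[:3,:3].T+T[:3,3]
        return X@Ro.from_quat(s["eef_rot"]).as_matrix().T+np.array(s["eef_pos"])
    return (X-np.array(m["t"]))@np.array(m["R"])
def cloud(name,d,s=None):
    v,u=np.mgrid[:384,:512]
    return pix2world(name,np.c_[u.ravel(),v.ravel()],d.ravel(),s).reshape(384,512,3)
def plane(name,uv,z,s=None):
    a=pix2world(name,uv,1e-6*np.ones(len(np.atleast_2d(uv))),s);b=pix2world(name,uv,np.ones(len(np.atleast_2d(uv))),s)
    return a+(b-a)*((z-a[:,2])/(b[:,2]-a[:,2]))[:,None]
E
python3 - <<'E'
from h import *
ims=[]
for n in("scene","top"):
    s,im,d=snap(n);np.savez(f"{n}.npz",im=im,d=d);ims.append(im)
cv2.imwrite("pics/a.png",cv2.resize(np.vstack(ims)[...,::-1],None,fx=.78,fy=.78))
for n,im in zip("st",ims): cv2.imwrite(f"pics/{n}.png",cv2.resize(im[...,::-1],(800,600)))
print(s["time_s"],s["eef_rot"])
for n in("scene","top"):print(optics.camera_model(n)["R"],optics.camera_model(n)["t"])
E
```

```text
0.05 [ 1.86809271e-01  9.82395909e-01 -7.13774954e-04 -2.55931709e-04]
[[-0.67861223  0.73448717 -0.0037483 ]
 [ 0.55396446  0.50845822 -0.65923715]
 [-0.48229537 -0.44944281 -0.75192575]] [ 0.35462464 -0.16716084  1.66590463]
[[-0.01333417 -0.99982371 -0.01321942]
 [-0.99248553  0.0148422  -0.12145856]
 [ 0.12163335  0.01150053 -0.99250847]] [0.02799937 0.53682926 1.25841038]
```

View pics/t.png

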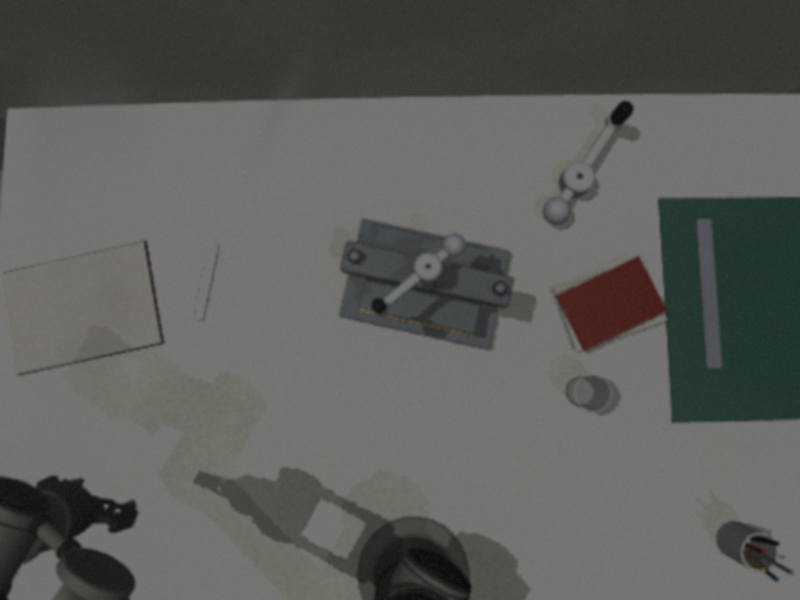

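View pics/s.png

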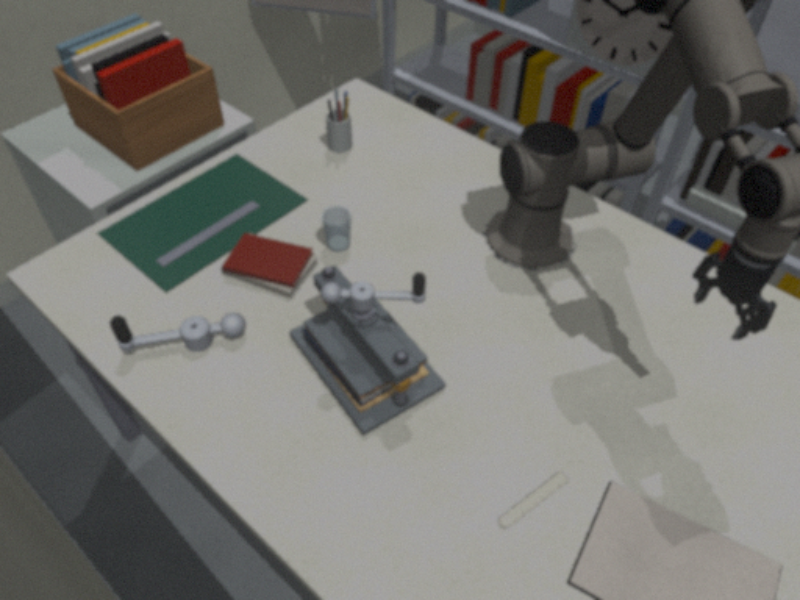

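The top view shows two cranks. One is on the press, with its hub at (428,266), handle at (379,306) and ball at (454,244). The other lies on the desk with its hub at (580,177) and looks larger. The one on the press should be ours; I'll check its size and enlarge it. The nuts are at (356,256) and (500,288).

Run:
```python
from h import *
D=np.load("top.npz");im,d=D["im"],D["d"];P=cloud("top",d)
f=512/800
for nm,uv,z in(("hub",(428,266),.23),("handle",(379,305),.274),("ball",(454,243),.232),("nutL",(356,255),.173),("nutR",(501,288),.173),("look_hub",(580,176),.038),("look_h",(621,113),.05),("look_ball",(557,210),.03)):
    q=np.array(uv)*f;i=q.round().astype(int)
    w=P[i[1]-2:i[1]+3,i[0]-2:i[0]+3].reshape(-1,3)
    print(nm,plane("top",q,z)[0].round(3),np.median(w,0).round(3))
m=(P[...,2]>.223)&(P[...,2]<.236)&(np.hypot(*(P[...,:2]-plane("top",np.array((428,266))*f,.23)[0,:2]).transpose(2,0,1))<.03)
print("hubtop",P[m].mean(0),m.sum())
m=(P[...,2]>.262)&(P[...,2]<.285);print("handletop",np.median(P[m],0),m.sum())
c=im[120:230,200:350][...,::-1];cv2.imwrite("pics/crop.png",cv2.resize(cv2.convertScaleAbs(c,alpha=1.6),None,fx=5,fy=5,interpolation=cv2.INTER_CUBIC))
```

```text
hub [ 0.553 -0.031  0.23 ] [ 0.556 -0.032  0.227]
handle [0.485 0.049 0.274] [0.486 0.048 0.274]
ball [ 0.591 -0.074  0.232] [ 0.589 -0.075  0.237]
nutL [0.584 0.092 0.173] [0.585 0.092 0.17 ]
nutR [ 0.522 -0.158  0.173] [ 0.523 -0.159  0.173]
look_hub [ 0.76  -0.341  0.038] [ 0.763 -0.345  0.021]
look_h [ 0.885 -0.427  0.05 ] [ 0.864 -0.407  0.104]
look_ball [ 0.693 -0.294  0.03 ] [ 0.687 -0.286  0.059]
hubtop [ 0.55282009 -0.03084676  0.22916759] 242
handletop [ 0.06954488 -0.01882973  0.27392088] 656
```

View pics/crop.png

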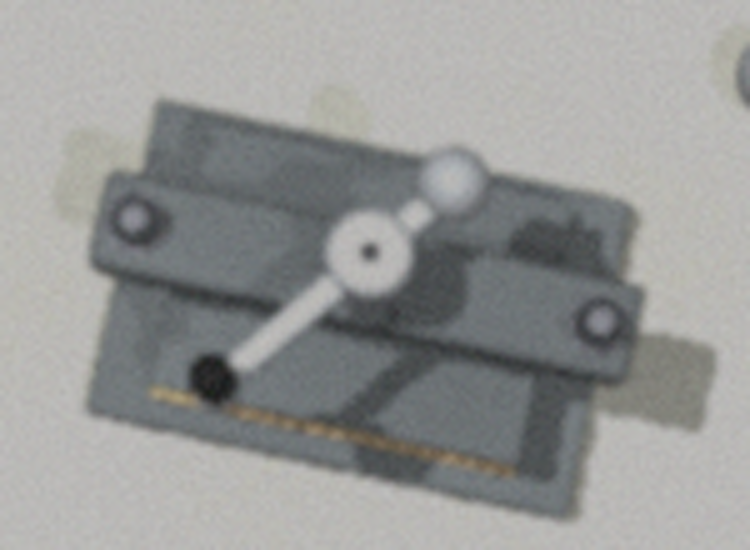

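The press crank measures 0.105 m from hub to handle, so it fits; the look-alike measures about 0.15 m. The crop confirms it sits on the press spindle. I'll cage the handle loosely between the fingers and swing it clockwise, watching the tangential force.

```bash
cat >> h.py <<'E'
from scipy.spatial.transform import Rotation as Ro
C=np.array([.553,-.0315]);RAD=.105;SIGN=1
def pose(deg,z,rad=RAD):
    a=np.radians(deg);t=SIGN*np.array([-np.sin(a),np.cos(a),0]);zz=np.array([0,0,-1.])
    return [*(C+rad*np.array([np.cos(a),np.sin(a)])),z],Ro.from_matrix(np.c_[np.cross(t,zz),t,zz]).as_quat()
def ftan(deg):
    a=np.radians(deg);f=np.array(r.read_state()["contact_force"])
    return f@[-np.sin(a),np.cos(a),0]   # + = resists clockwise motion
E
python3 - <<'E'
import h;from h import *
for sg in(1,-1):
    h.SIGN=sg
    q=[r.solve_ik(*pose(a,.262)) for a in(130,90,50,10,-30)]
    print(sg,[None if x is None else np.round(x,2).tolist() for x in q])
print(r.read_state()["contact_force"])
E
```

```text
1 [[-0.06, 0.27, 1.61, -0.0, 1.26, 2.39], None, [-0.04, 0.52, 1.22, -0.0, 1.4, -2.49], [-0.14, 0.59, 1.11, -0.0, 1.45, -1.88], [-0.25, 0.57, 1.13, -0.0, 1.44, -1.29]]
-1 [[-0.06, 0.27, 1.61, -0.0, 1.26, -0.75], [-0.01, 0.4, 1.42, -0.0, 1.32, -0.01], [-0.04, 0.52, 1.22, -0.0, 1.4, 0.65], [-0.14, 0.59, 1.11, -0.0, 1.45, 1.26], [-0.25, 0.57, 1.13, -0.0, 1.44, 1.85]]
[-0.35534921 -0.06219415  0.19415821]
```

```bash
sed -i 's/SIGN=1/SIGN=-1/' h.py
python3 - <<'E'
from h import *
command_gripper(.040,30)
r.reach(*pose(130,.36)); p,q=pose(130,.262)
print(r.move_straight(p,q,speed=.1,max_force=6))
print(r.read_state()["eef_pos"],r.read_state()["grip_width"],ftan(130))
f0=ftan(130);n=0
for a in np.arange(126,60,-4.):
    p,q=pose(a,.262); r.move_straight(p,q,speed=.03)
    f=ftan(a);print(a,round(f,2),r.read_state()["contact_force"].round(1) if hasattr(r.read_state()["contact_force"],'round') else '')
    n=n+1 if f-f0>2 else 0
    if n==3:break
s,im,d=snap("top");np.savez("top2.npz",im=im,d=d);s,wi,wd=snap("wrist")
c=im[100:230,180:350]
cv2.imwrite("pics/b.png",np.vstack([cv2.resize(cv2.convertScaleAbs(c[...,::-1],alpha=1.6),(392,300)),cv2.resize(wi[...,::-1],(392,300))]))
print(s["time_s"])
E
```

```text
False
[0.48584    0.04897396 0.26258739] 0.03998756053008828 0.5363561731636542
126.0 -0.62 [ 1.  -0.3 -0.2]
122.0 0.56 [-0.2 -0.8  0.6]
118.0 0.58 [-0.7  0.1 -0.7]
114.0 -0.45 [ 0.4  0.2 -0. ]
110.0 0.24 [-0.4  0.3 -0. ]
106.0 0.66 [-0.6 -0.4 -0.2]
102.0 0.4 [-0.6  0.9 -1.1]
98.0 0.46 [-0.3 -1.1  0.3]
94.0 -0.32 [0.3 1.  0.2]
90.0 0.2 [-0.2 -0.2 -0.6]
86.0 1.21 [-1.2  0.1 -0.1]
82.0 2.48 [-2.2  1.8  0.8]
78.0 1.51 [-1.1  1.9  0.6]
74.0 1.74 [-1.1  2.5  0.9]
70.0 1.83 [-1.1  2.4  0.3]
66.0 2.29 [-1.6  2.1  1.3]
62.0 1.64 [-1.1  1.4  0.3]
10.3917
```

View pics/b.png

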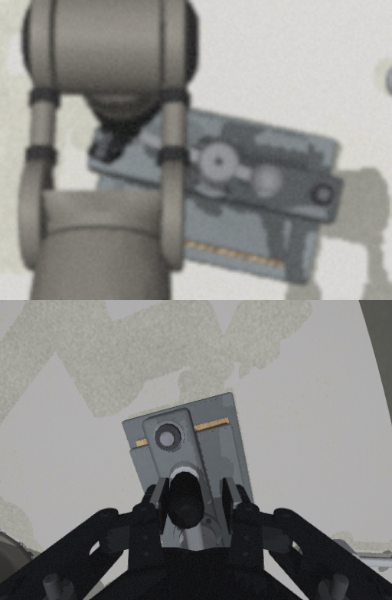

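In the top crop the hub is at about (218,160), with the handle caged by the fingers. The wrist view shows the handle between the pads at about (187,500). The tangential load stepped up to about 2 N at 84°, which suggests the crank dropped in there. Next I check the hub height and press.

Run:
```python
from h import *
d=np.load("top2.npz")["d"];P=cloud("top",d)
m=(P[...,2]>.2)&(P[...,2]<.24)&(np.hypot(*(P[...,:2]-C).transpose(2,0,1))<.019)
print("hub z",np.median(P[m],0),m.sum())
p,q=pose(66,.262);r.move_straight(p,q,speed=.05)
p,q=pose(66,.35);r.move_straight(p,q,speed=.15)
command_gripper(0.0,30)
r.move_straight([*C,.30],q,speed=.2)
print(r.move_straight([*C,.254],q,speed=.05,max_force=5),r.read_state()["eef_pos"])
print(r.move_straight([*C,.231],q,speed=.03,max_force=32))
s=r.read_state();print(s["eef_pos"],s["contact_force"],r.tip_extent)
r.move_straight([*C,.33],q,speed=.15)
# clear view
r.move_straight([C[0]-.13,C[1]+.02,.34],q,speed=.25)
s,im,d=snap("top");P=cloud("top",d)
m=(P[...,2]>.19)&(P[...,2]<.24)&(np.hypot(*(P[...,:2]-C).transpose(2,0,1))<.019)
print("hub z",np.median(P[m],0),m.sum(),s["time_s"])
c=im[100:230,180:350]
cv2.imwrite("pics/c.png",cv2.resize(cv2.convertScaleAbs(c[...,::-1],alpha=1.6),(680,520)))
np.savez("top3.npz",im=im,d=d)
```

```text
hub z [ 0.55251699 -0.03140851  0.22358005] 162
False [ 0.5532046  -0.03156125  0.25438205]
True
[ 0.55211903 -0.02961991  0.23504939] [-1.9850194   1.09626024  5.72451022] 0.025
hub z [ 0.55288003 -0.03174673  0.20918518] 163 15.8833
```

View pics/c.png

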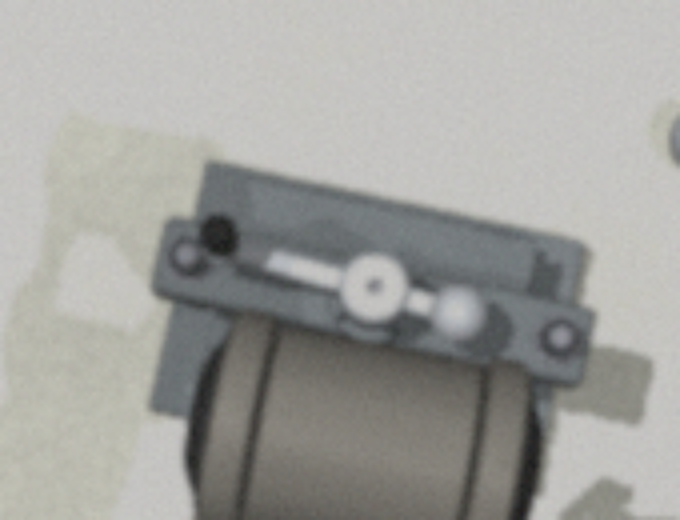

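Hub top now reads z = 0.209, 20 mm below its start, so it is home. In the picture the hub is at (375,286) and the handle at (219,236). Next I cage the handle again and wind clockwise, logging averaged tangential force.

Run:
```python
from h import *
d=np.load("top3.npz")["d"];P=cloud("top",d)
w=P[...,:2]-C
m=(P[...,2]>.243)&(P[...,2]<.264)&(abs(np.hypot(w[...,0],w[...,1])-RAD)<.02)&(w[...,0]>-.02)&(w[...,1]>0)
h=np.median(P[m],0);A=np.degrees(np.arctan2(*(h[:2]-C)[::-1]));print(h,m.sum(),np.hypot(*(h[:2]-C)),A)
s=r.read_state();r.move_straight([s["eef_pos"][0],s["eef_pos"][1],.36],speed=.2)
command_gripper(.040,30)
r.reach(*pose(A,.35));p,q=pose(A,.242)
print("hit",r.move_straight(p,q,speed=.08,max_force=6))
log=[];a=A
while a>A-150:
    a-=4;p,q=pose(a,.242);r.move_straight(p,q,speed=.035)
    f=[]
    for _ in range(4): r.hold(.02);f.append(ftan(a))
    log.append(np.mean(f))
    if len(log)>1 and np.mean(log[-2:])>6.2:break
print(a,np.round(log,1),r.read_state()["time_s"])
```

```text
[0.58242407 0.07029875 0.25104623] 68 0.10596584852704881 73.87851004960599
hit False
-34.12148995039401 [-0.2 -0.1  0.9  1.1  1.   1.3  0.8  0.9  0.5  0.7  0.8  1.1  0.8  1.6
  1.6  1.9  2.6  3.4  3.5  4.3  4.3  4.6  5.2  5.6  6.1  6.1  6.5] 30.3667
```

Run:
```python
from h import *
a0=-34.12
for a in(-31,-28):
    p,q=pose(a,.242);r.move_straight(p,q,speed=.03);r.hold(.1);print(a,round(ftan(a),2))
p,q=pose(-28,.35);r.move_straight(p,q,speed=.12)
r.move_straight([.42,-.1,.36],q,speed=.25);r.hold(.3)
s,im,d=snap("top");P=cloud("top",d);w=P[...,:2]-C;rr=np.hypot(w[...,0],w[...,1])
m=(P[...,2]>.19)&(P[...,2]<.24)&(rr<.019);print("hub",np.median(P[m],0),m.sum())
m=(P[...,2]>.240)&(P[...,2]<.264)&(abs(rr-RAD)<.02)&(w[...,0]>.0)
if m.sum():h=np.median(P[m],0);print(h,m.sum(),np.degrees(np.arctan2(*(h[:2]-C)[::-1])))
print(s["time_s"],s["contact_force"])
s2,im2,_=snap("scene")
cv2.imwrite("pics/e.png",np.vstack([cv2.resize(cv2.convertScaleAbs(im[100:230,180:350][...,::-1],alpha=1.6),(392,300)),cv2.resize(cv2.convertScaleAbs(im2[140:290,130:326][...,::-1],alpha=1.3),(392,300))]))
```

```text
-31 4.51
-28 2.49
hub [ 0.55299046 -0.03176388  0.20974625] 164
[ 0.65567227 -0.03493102  0.25190394] 69 -1.9139542048718081
33.65 [-0.48008743 -0.25543476 -0.00167214]
```

View pics/e.png

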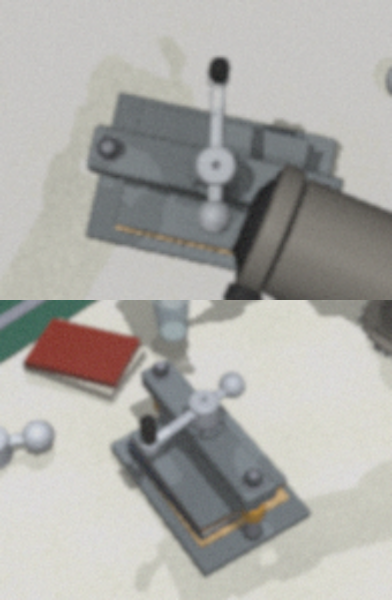

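The crank sprang back to −2° and is at rest. That is about 28° past first contact, and 0.3 Nm of spindle friction over 3.2 mm/rad holds about 90 N. The hub is still home (z = 0.210), the arm is clear, and the paperbacks and tumbler look undisturbed. I'm handing in.

```bash
python3 -c "
from h import *
print(r.finish_job())"
```

```text
the job is handed in; nothing more can be done
None
```

The job is handed in: the crank is in the splines with its hub home on the collar, and the platen grips the book with an estimated 90 N (worked out, not measured). The arm is clear; no score was returned.

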